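# Bring the pasta roller out of park into its first rolling setting

## Robot

A 7-joint arm with a two-finger parallel gripper is mounted at the origin on a cart in front of the work surface, level with it; the furniture and walls round the work are solid. World frame = base frame: x ahead of the robot, y to its left, z up, the work surface at z = 0. Lengths are in m, angles in rad, forces in N, time in s.
With the tool pointing down it reaches from about 0.4 to 0.85 m from the base axis. Payload 4.5 kg.
Tool frame: the origin (TCP) lies at the very end of the fingers, on their centre line; the grasp point (between the pads) lies 19 mm behind it; x points along the fingers, y is the direction in which the jaws open and shut, and the axes are right-handed (so a half turn about x gives the same grasp; the last joint's range is limited). The gripper opens to 85 mm and grips with 20 to 120 N. Pads are 22 mm wide; open, the fingers measure 114 mm over their backs; the gripper's body (76 mm by 85 mm) begins 54 mm behind the grasp point. The pads swing forward as they close: fully open they stand 13 mm farther back than shut.
Start: joints at [1.256, 0.689, -0.195, 1.565, 0.157, 0.902, -0.215], TCP at [0.214, -0.587, 0.231] pointing down, gripper open.
Joint ranges: [-3.01, 3.01], [-0.46, 2.08], [-1.47, 1.51], [0.13, 2.56], [-1, 4.14], [0.04, 2.09], [-2.66, 2.66]. Speed limits (rad/s): [2.57, 2.57, 3.14, 3.14, 3.14, 3.14, 3.14].

## Interface

Orientations are given as a rotation vector (axis times angle).
In Python, from plant import get_state, eyes, close_job gives the robot as it stands.
- The arm moves only by the shell command python3 -m crank 'ROWS' [OPENING]. ROWS is JSON, a list of rows, each an object of numbers: "tx", "ty", "tz": the shift along the tool's x, y, z in mm; "ax", "ay", "az": the turn, a rotation vector about the tool's x, y, z in rad. A call has 1 to 8 rows; each row is the pose to reach, as a shift and turn from the pose commanded when the call began, along the tool's axes at that moment; what a row does not reach only later rows make up. A row lasts 1/10 s, in which the tool goes at most 50 mm and 8.59 degrees, less where a joint would pass 70% of its speed; a pose out of reach is approached as far as the arm can. A call with a gripper value outside its range is refused whole. OPENING is the closure, from 0 (fully open) to 1 (shut), set as the call begins (- or left out, the last holds). The fingers move at their own pace and stop on an object; the grip force is fixed at half the most. Time passes only in rows, so rows that repeat a pose let the fingers close. It gives the time, the measured TCP pose, the force and the opening at its end, in the units of the state.
- get_state(): the state, without advancing time (a new reading comes with each control period).
- eyes.camera(name): name is "scene" or "top"; returns a dict with "img" (480x640x3 uint8, red, green, blue), "camera_matrix" (3x3 intrinsics, pixels), "rvec" (rotation vector, rad) and "tvec" (3), from world to camera coordinates, as OpenCV has them. Camera axes: x right, y down, z forward; pixel columns grow to the right and rows downward; lengths in m; the calibration is good to about 2 mm. A picture is of the moment at which its call begins. There is no depth.
- close_job(): hands the job in, once; it reports no verdict.
The state is a dict: "time": time; "joints": joint angles; "qvel": joint speeds; "joint_efforts": joint torques, N m; "ee_pos": TCP position; "orientation": TCP orientation; "ft_force": force on the tool from outside, world axes, zero at the start; "wrist_torque": the same for the moment, N m; "width": opening from 0.0 (shut) to 1.0 (fully open).
Only numpy, scipy, OpenCV 4.12 (cv2) and the standard library are available. Lean on these libraries where they do the work, as an engineer would, in place of code of your own. Each camera call takes 0.05 s, during which the arm holds its last target. There are 200 camera calls.

## Task

The pasta roller is parked with its rollers wide apart. Pull the red knob's index pin out of the park hole, swing the lever to the right to the first hole of the bright curved hole plate, and let the pin spring fully home in that hole, not the one after it. Feel for the hole gently without forcing the pin against the plate or the rim of a hole, leave the things standing round the machine where they are, and let go.

Things in the scene. Friction and masses are not known exactly. Their poses are not given: they have to be found in the camera images.
- pasta_roller: Motor-driven pasta roller, 196 mm wide, 278 deep, 184 high, blue-green end plates, steel rollers and hoods; fixed. Origin on the worktop under the middle of the front face of its control end (towards the robot). x: into the machine; y: left, seen from the control end; z up. Holes for the pin lie in plates whose front face is the plane x = -10 mm; lever and pin housing reach from there to x = -28.
- lever_pivot (a point): Pivot of the steel lever on the control end, 45 mm above the worktop; its axis is the machine's x. The lever points up; at park it leans 0.52 rad to the left (+y) of vertical and it swings over to the right. The park hole and the three holes of the bright sector lie on an arc of 120 mm radius about this pivot. The end plate's top is 184 mm above the worktop.
- thickness_lever (a joint): Lever angle (rad): 0 at park, growing to the right, stop at 1.10; stays where left (takes about 3 N at the knob while the pin drags). The bright sector (curved hole plate) is clamped anywhere: its first hole lies from 0.30 to 0.52, found only by feel; the others 0.275 and 0.55 further. Pin play 1.5 mm either way. Let ride on the smooth face, the pin drops into a hole it meets and the lever stops.
- index_knob (a joint): How far knob and pin are pulled out (m): 0 with the pin fully home in a hole, about 0.0065 with its rounded tip resting on the face between holes, 0.011 at the stop. A spring draws it in with 5 N at 0, 8 N at 0.007, 10 N at 0.011. Pull straight out from the control end (-x of the machine).
- knob_grip (a point): Middle of the round red pull knob on the lever, 28 mm in diameter, axis along the machine's x, reaching 13 mm either way along it. Pin home: 50 mm in front of the control end's face, 120 mm from the pivot. Moves with lever and pin; Best taken from above with the fingers left and right of it; nothing else stands in front of the end plate there.
- flour_jar: Clip-top glass jar with white contents, 120x111x119, stands left of the machine; origin at the middle of its underside.
- egg_timer: Red and white egg timer, 61 in diameter, 52 high, stands left of the lever; origin at the middle of its underside.
- salt_shaker: Glass salt shaker, 44 in diameter, 90 high, stands right of the lever; origin at the middle of its underside.
- garlic: Garlic bulb, 48x50x51, lies right of the machine; origin at the middle of its underside.

How it is judged:
On the way, in this order (a step that is already met when the one before it is completed fails the run):
1. the pin is drawn clear of the park hole (value of joint index_knob above 0.0065 m and value of joint thickness_lever below 0.07 rad), for 0.1 s.
2. the lever has swung off the park hole towards the sector (value of joint index_knob above 0.004 m and value of joint thickness_lever above 0.09 rad), for 0.1 s.
At the end, for the whole second after the job is handed in: The pin is home in the first hole of the sector: knob pulled out by less than 1.5 mm and lever standing between 0.27 and 0.545 rad, which holds the first hole only; the knob is let go (value of joint index_knob below 0.0015 m and value of joint thickness_lever between 0.27 and 0.545 rad and velocity of joint thickness_lever between -0.05 and 0.05 rad/s); the robot touches nothing.
It fails at once if the index pin is forced against the sector, the park plate or the rim of a hole with more than 20 N (contact force between index_knob_c1 and anything else above 20 N).
It fails at once if a bystander is pushed more than 15 mm (distance of any of flour_jar, egg_timer, salt_shaker, garlic from where it was at the start of the episode above 0.015 m).
It also fails if it takes over 56 s, if anything falls off the work surface, if the arm or the gripper's body presses on something with over 40 N, if the wrist force passes 120 N, or if a joint passes its speed limit or range.

## Working session

There is one attempt and no reset: what is moved stays moved. The work goes in short steps, Python scripts to look and compute and a shell command to move; the robot and the scene stay as the last step left them, time stands still between calls to the robot, and variables do not carry over. Pictures are saved under pics/ and viewed, about 8 in all and at most 12, crops included, and the job is handed in when it is done.

```bash
mkdir -p pics; ls; python3 - <<'E'
from plant import get_state, eyes
import cv2,numpy as np
s=get_state();print({k:np.round(v,3).tolist() for k,v in s.items()})
for n in("scene","top"):
    c=eyes.camera(n);cv2.imwrite(f"pics/{n}0.png",c["img"][:,:,::-1])
    R=cv2.Rodrigues(np.array(c["rvec"]))[0];print(n,c["camera_matrix"],(-R.T@np.array(c["tvec"]).ravel()).round(3))
E
```

```text
pics
{'time': 0.0, 'joints': [1.256, 0.69, -0.195, 1.566, 0.157, 0.903, -0.215], 'qvel': [0.002, -0.0, -0.002, 0.0, -0.0, -0.001, 0.0], 'joint_efforts': [0.001, -53.962, -1.267, -15.854, 0.009, 0.01, 0.0], 'ee_pos': [0.213, -0.587, 0.23], 'orientation': [2.032, 0.36, -2.033], 'ft_force': [0.077, -0.478, 0.336], 'wrist_torque': [0.027, 0.05, -0.028], 'width': 0.998}
scene [[607.77497499   0.         321.73914171]
 [  0.         607.77497499 239.26328084]
 [  0.           0.           1.        ]] [0.178 0.959 0.864]
top [[486.94108362   0.         323.92591268]
 [  0.         486.94108362 240.52153209]
 [  0.           0.           1.        ]] [0.484 0.157 0.95 ]
```

View pics/scene0.png

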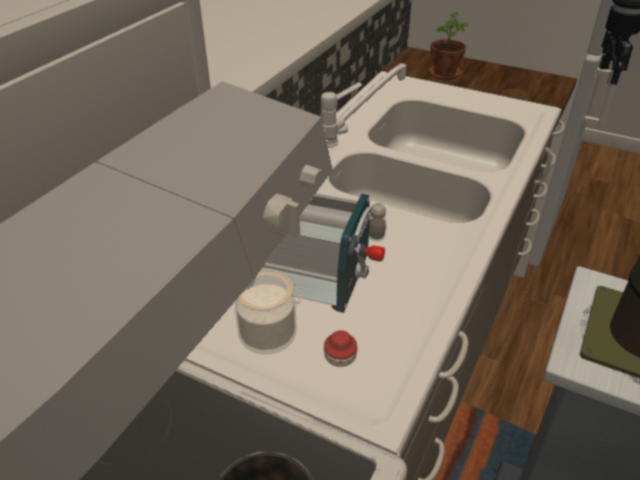

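View pics/top0.png

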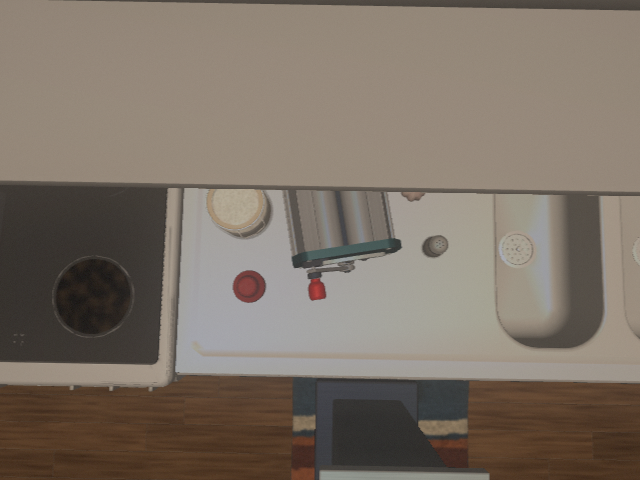

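The scene view shows the red knob at about (375,253), left of the machine's dark end plate, and the timer at (340,347). The top view shows the knob at (317,290), the end plate from (293,262) to (398,243), the shaker at (436,246) and the timer at (249,286). I'll enlarge both for accuracy.

```bash
python3 - <<'E'
import cv2,numpy as np
a=cv2.imread("pics/top0.png")[220:320,270:410];b=cv2.imread("pics/scene0.png")[190:315,320:420]
cv2.imwrite("pics/crop0.png",np.hstack([cv2.resize(a,None,fx=3.4,fy=3.4,interpolation=2)[:340],cv2.resize(b,(272,340),interpolation=2)]))
E
```

```text
(no output)
```

View pics/crop0.png

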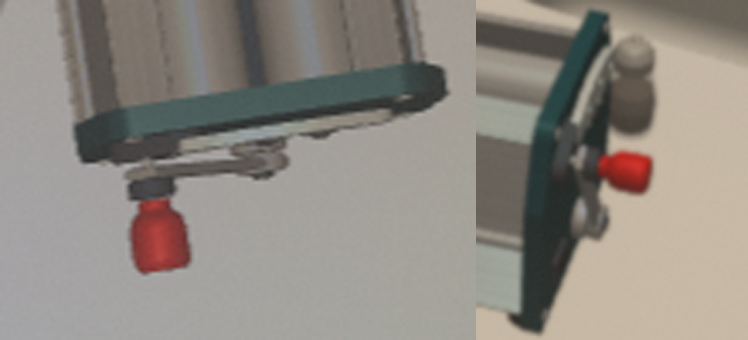

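```bash
cat > h.py <<'E'
import numpy as np,cv2
from scipy.spatial.transform import Rotation as Ro
from plant import get_state, eyes
def cal(n):
    c=eyes.camera(n);return c,c["camera_matrix"],cv2.Rodrigues(np.array(c["rvec"]))[0],np.array(c["tvec"]).ravel()
def ray(C,uv):
    _,K,R,t=C;d=R.T@np.linalg.solve(K,[*uv,1]);return -R.T@t,d
def onz(C,uv,z):
    o,d=ray(C,uv);return o+d*(z-o[2])/d[2]
def tri(r):
    A=sum(np.eye(3)-np.outer(d,d)/(d@d) for o,d in r);b=sum((np.eye(3)-np.outer(d,d)/(d@d))@o for o,d in r)
    return np.linalg.solve(A,b)
def rows(p,yaw):
    "shift(mm)/turn in tool axes from measured pose to tcp p with tool down, jaws along machine y"
    s=get_state();R=Ro.from_rotvec(s["orientation"]).as_matrix();best=None
    for sg in(1,-1):
        y=sg*np.array([-np.sin(yaw),np.cos(yaw),0]);x=np.array([0,0,-1.]);T=np.column_stack([x,y,np.cross(x,y)])
        w=Ro.from_matrix(R.T@T).as_rotvec()
        print("shift",(R.T@(np.array(p)-s["ee_pos"])*1000).round(1),"turn",w.round(3))
    print("R",R.round(3).tolist())
E
python3 - <<'E'
from h import *
T=cal("top");S=cal("scene")
k=onz(T,(317.1,291.2),.149);print("knob z=.149",k.round(4), "tri",tri([ray(T,(317.1,291.2)),ray(S,(375.9,253.2))]).round(4))
f=lambda x,y:(270+x/3.4,220+y/3.4)
for a,b in(((127,110),(415,65)),((128,142),(410,95))):
    A=onz(T,f(*a),.184);B=onz(T,f(*b),.184);d=A-B;print(A.round(4),B.round(4),"yaw",np.arctan2(-d[0],d[1]),np.linalg.norm(d))
print("timer",onz(T,(249,286),.05).round(3),"shaker",onz(T,(438,244),.09).round(3))
rows([k[0],k[1],.15],.155)
E
```

```text
knob z=.149 [0.482  0.1664 0.149 ] tri [0.483  0.1669 0.1452]
[0.5428 0.1826 0.184 ] [0.5662 0.0491 0.184 ] yaw 0.17414920188689043 0.13551544620199557
[0.5279 0.1818 0.184 ] [0.5522 0.0514 0.184 ] yaw 0.18398698786178705 0.132656450564506
timer [0.489 0.293 0.05 ] shaker [ 0.569 -0.046  0.09 ]
shift [  81.4 -616.2 -510. ] turn [-2.948e+00 -2.000e-03  0.000e+00]
shift [  81.4 -616.2 -510. ] turn [0.194 0.    0.001]
R [[-0.0, 0.342, -0.94], [0.001, -0.94, -0.342], [-1.0, -0.001, 0.0]]
```

The triangulated knob is 4 mm off the known 149 mm height, which is good, and the yaw is about 0.17. I'll move across in two legs, staying at z≈0.23.

```bash
python3 -m crank '[{"tz":-35,"ty":-35},{"tz":-70,"ty":-70},{"tz":-105,"ty":-105},{"tz":-140,"ty":-140},{"tz":-175,"ty":-175},{"tz":-210,"ty":-210},{"tz":-245,"ty":-245},{"tz":-280,"ty":-280}]' 0
python3 -m crank '[{"tz":-28,"ty":-41,"ax":0.02},{"tz":-56,"ty":-82,"ax":0.05},{"tz":-84,"ty":-123,"ax":0.08},{"tz":-112,"ty":-164,"ax":0.1},{"tz":-140,"ty":-205,"ax":0.12},{"tz":-168,"ty":-246,"ax":0.14},{"tz":-200,"ty":-285,"ax":0.16},{"tz":-230,"ty":-325,"ax":0.18}]'
python3 - <<'E'
from h import *
s=get_state();print(s["time"],s["ee_pos"],s["joints"]);rows([.4825,.1665,.127],.17)
E
```

```text
0.2 [ 0.21346589 -0.58702813  0.23081347] [ 1.25578861  0.68965483 -0.19454588  1.56588192  0.15730083  0.90251889
 -0.21508223]
shift [ 104.4 -616.1 -510.4] turn [-2.963e+00 -2.000e-03  0.000e+00]
shift [ 104.4 -616.1 -510.4] turn [0.179 0.    0.001]
R [[-0.0, 0.342, -0.94], [0.001, -0.94, -0.342], [-1.0, -0.001, 0.0]]invalid input at $[0]: expected keys tx, ty, tz, ax, ay, az
invalid input at $[0]: expected keys tx, ty, tz, ax, ay, az
```

All six keys are required in every row.

```bash
python3 -m crank '[{"tx":0,"ty":-35,"tz":-35,"ax":0,"ay":0,"az":0},{"tx":0,"ty":-70,"tz":-70,"ax":0,"ay":0,"az":0},{"tx":0,"ty":-105,"tz":-105,"ax":0,"ay":0,"az":0},{"tx":0,"ty":-140,"tz":-140,"ax":0,"ay":0,"az":0},{"tx":0,"ty":-175,"tz":-175,"ax":0,"ay":0,"az":0},{"tx":0,"ty":-210,"tz":-210,"ax":0,"ay":0,"az":0},{"tx":0,"ty":-245,"tz":-245,"ax":0,"ay":0,"az":0},{"tx":0,"ty":-280,"tz":-280,"ax":0,"ay":0,"az":0}]' 0
python3 -m crank '[{"tx":0,"ty":-41,"tz":-28,"ax":0.02,"ay":0,"az":0},{"tx":0,"ty":-82,"tz":-56,"ax":0.05,"ay":0,"az":0},{"tx":0,"ty":-123,"tz":-84,"ax":0.08,"ay":0,"az":0},{"tx":0,"ty":-164,"tz":-112,"ax":0.1,"ay":0,"az":0},{"tx":0,"ty":-205,"tz":-140,"ax":0.12,"ay":0,"az":0},{"tx":0,"ty":-246,"tz":-168,"ax":0.14,"ay":0,"az":0},{"tx":0,"ty":-287,"tz":-200,"ax":0.16,"ay":0,"az":0},{"tx":0,"ty":-330,"tz":-230,"ax":0.18,"ay":0,"az":0}]' 0
python3 - <<'E'
from h import *
s=get_state();print(s["time"],s["ee_pos"],s["joints"]);rows([.4825,.1665,.127],.17)
E
```

```text
time: 1.0
ee_pos: [0.3817, -0.2268, 0.2314]
orientation: [2.032, 0.357, -2.031]
ft_force: [1.4, -1.2, -0.4]
width: 1.002
time: 1.8
ee_pos: [0.4837, 0.158, 0.2313]
orientation: [2.134, 0.179, -2.133]
ft_force: [1.0, -0.1, 0.1]
width: 0.999
1.8 [0.48374586 0.15797762 0.23133514] [-0.37492252  0.53588612 -0.04938188  1.91616686  0.04030025  0.69009005
 -1.85109895]
shift [ 1.043e+02 -8.600e+00 -1.000e-01] turn [ 3.14e+00 -1.00e-03  1.00e-03]
shift [ 1.043e+02 -8.600e+00 -1.000e-01] turn [-0.002 -0.    -0.   ]
R [[0.001, 0.167, -0.986], [-0.0, -0.986, -0.167], [-1.0, 0.0, -0.0]]
```

```bash
python3 -m crank '[{"tx":15,"ty":0,"tz":0,"ax":0,"ay":0,"az":0},{"tx":30,"ty":0,"tz":0,"ax":0,"ay":0,"az":0},{"tx":40,"ty":0,"tz":0,"ax":0,"ay":0,"az":0},{"tx":40,"ty":0,"tz":0,"ax":0,"ay":0,"az":0},{"tx":40,"ty":0,"tz":0,"ax":0,"ay":0,"az":0}]' 0
python3 - <<'E'
from h import *
rows([.4825,.1665,.127],.17)
a=cal("top")[0]["img"][190:350,230:410,::-1];b=cal("scene")[0]["img"][130:330,270:470,::-1]
cv2.imwrite("pics/c1.png",np.hstack([cv2.resize(a,(450,400)),cv2.resize(b,(350,400))[:, :350]]))
E
```

```text
time: 2.3
ee_pos: [0.4834, 0.1555, 0.1914]
orientation: [2.134, 0.18, -2.134]
ft_force: [0.8, 0.3, -0.6]
width: 0.998
shift [ 64.4 -11.   -0.9] turn [ 3.14 -0.    0.  ]
shift [ 64.4 -11.   -0.9] turn [-0.002 -0.    -0.   ]
R [[0.0, 0.167, -0.986], [-0.0, -0.986, -0.167], [-1.0, 0.0, -0.0]]
```

View pics/c1.png

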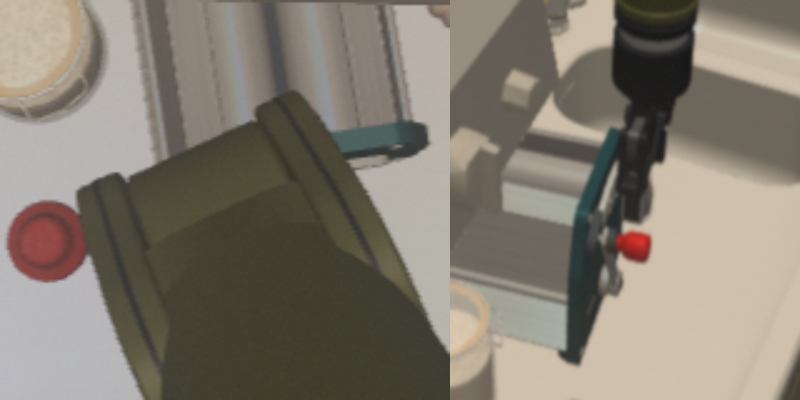

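The gripper hangs above and aligned with the knob (scene crop: fingers ~(637,205), knob (633,245)). I'll descend around it.

```bash
python3 -m crank '[{"tx":0,"ty":-11,"tz":0,"ax":0,"ay":0,"az":0},{"tx":20,"ty":-11,"tz":0,"ax":0,"ay":0,"az":0},{"tx":40,"ty":-11,"tz":0,"ax":0,"ay":0,"az":0},{"tx":55,"ty":-11,"tz":0,"ax":0,"ay":0,"az":0},{"tx":64,"ty":-11,"tz":-1,"ax":0,"ay":0,"az":0},{"tx":64,"ty":-11,"tz":-1,"ax":0,"ay":0,"az":0},{"tx":64,"ty":-11,"tz":-1,"ax":0,"ay":0,"az":0}]' 0
python3 - <<'E'
from h import *
a=cal("scene")[0]["img"][170:320,290:440,::-1]
cv2.imwrite("pics/c2.png",cv2.resize(a,(600,600),interpolation=2))
E
```

```text
time: 3.1
ee_pos: [0.4828, 0.1674, 0.1277]
orientation: [2.134, 0.181, -2.132]
ft_force: [0.1, -0.5, 0.3]
width: 1.005
```

View pics/c2.png

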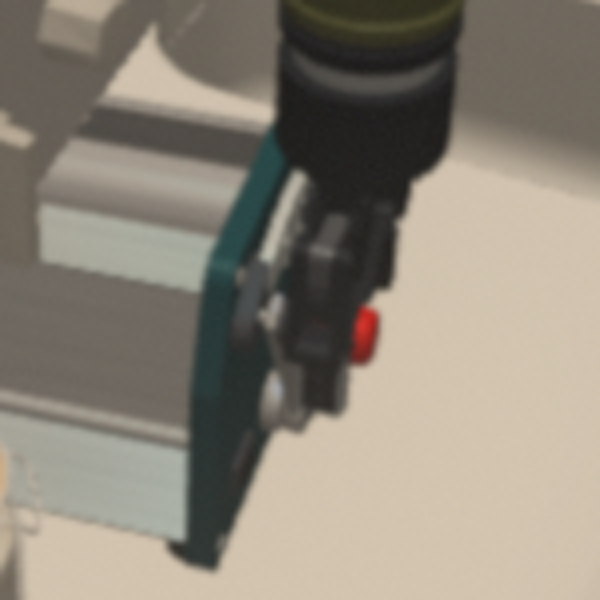

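The fingers straddle the knob; allowing for parallax, the visible red front fits the pads being centred. I'll close in steps and watch the lateral force, so the pin isn't loaded sideways.

```bash
Z='';for o in 0.5 0.6 0.64; do :; done
python3 -m crank '[{"tx":0,"ty":0,"tz":0,"ax":0,"ay":0,"az":0},{"tx":0,"ty":0,"tz":0,"ax":0,"ay":0,"az":0},{"tx":0,"ty":0,"tz":0,"ax":0,"ay":0,"az":0},{"tx":0,"ty":0,"tz":0,"ax":0,"ay":0,"az":0},{"tx":0,"ty":0,"tz":0,"ax":0,"ay":0,"az":0}]' 0.58
python3 -m crank '[{"tx":0,"ty":0,"tz":0,"ax":0,"ay":0,"az":0},{"tx":0,"ty":0,"tz":0,"ax":0,"ay":0,"az":0},{"tx":0,"ty":0,"tz":0,"ax":0,"ay":0,"az":0}]' 0.61
python3 -m crank '[{"tx":0,"ty":0,"tz":0,"ax":0,"ay":0,"az":0},{"tx":0,"ty":0,"tz":0,"ax":0,"ay":0,"az":0},{"tx":0,"ty":0,"tz":0,"ax":0,"ay":0,"az":0}]' 0.63
```

```text
time: 3.65
ee_pos: [0.4824, 0.1669, 0.1273]
orientation: [2.133, 0.18, -2.133]
ft_force: [-0.1, 0.2, 1.0]
width: 0.422
time: 3.95
ee_pos: [0.4824, 0.1669, 0.1273]
orientation: [2.133, 0.18, -2.133]
ft_force: [0.6, 0.5, -0.2]
width: 0.394
time: 4.25
ee_pos: [0.4824, 0.1669, 0.1273]
orientation: [2.133, 0.18, -2.133]
ft_force: [0.1, 0.8, 0.1]
width: 0.374
```

```bash

python3 -m crank '[{"tx":0,"ty":0,"tz":0,"ax":0,"ay":0,"az":0},{"tx":0,"ty":0,"tz":0,"ax":0,"ay":0,"az":0},{"tx":0,"ty":0,"tz":0,"ax":0,"ay":0,"az":0}]' 0.64
python3 -m crank '[{"tx":0,"ty":0,"tz":0,"ax":0,"ay":0,"az":0},{"tx":0,"ty":0,"tz":0,"ax":0,"ay":0,"az":0},{"tx":0,"ty":0,"tz":0,"ax":0,"ay":0,"az":0}]' 0.65
```

```text
time: 4.55
ee_pos: [0.4824, 0.1671, 0.1273]
orientation: [2.133, 0.181, -2.133]
ft_force: [-0.2, 0.8, 0.7]
width: 0.363
time: 4.85
ee_pos: [0.4824, 0.1674, 0.1273]
orientation: [2.133, 0.182, -2.133]
ft_force: [-1.9, 2.3, 0.7]
width: 0.35
```

```bash

python3 -m crank '[{"tx":0,"ty":-0.8,"tz":0,"ax":0,"ay":0,"az":0},{"tx":0,"ty":-0.8,"tz":0,"ax":0,"ay":0,"az":0},{"tx":0,"ty":-0.8,"tz":0,"ax":0,"ay":0,"az":0}]' 0.65
python3 -m crank '[{"tx":0,"ty":0,"tz":0,"ax":0,"ay":0,"az":0},{"tx":0,"ty":0,"tz":0,"ax":0,"ay":0,"az":0},{"tx":0,"ty":0,"tz":0,"ax":0,"ay":0,"az":0}]' 0.66
```

```text
time: 5.15
ee_pos: [0.4823, 0.1675, 0.1273]
orientation: [2.133, 0.18, -2.133]
ft_force: [0.5, 0.4, -0.1]
width: 0.351
time: 5.45
ee_pos: [0.4823, 0.1678, 0.1273]
orientation: [2.133, 0.181, -2.133]
ft_force: [-1.0, 1.4, 1.3]
width: 0.341
```

```bash

python3 -m crank '[{"tx":0,"ty":-0.5,"tz":0,"ax":0,"ay":0,"az":0},{"tx":0,"ty":-0.5,"tz":0,"ax":0,"ay":0,"az":0},{"tx":0,"ty":-0.5,"tz":0,"ax":0,"ay":0,"az":0}]' 0.67
python3 -m crank '[{"tx":0,"ty":0,"tz":0,"ax":0,"ay":0,"az":0},{"tx":0,"ty":0,"tz":0,"ax":0,"ay":0,"az":0},{"tx":0,"ty":0,"tz":0,"ax":0,"ay":0,"az":0}]' 0.69
```

```text
time: 5.75
ee_pos: [0.4823, 0.1682, 0.1273]
orientation: [2.133, 0.18, -2.133]
ft_force: [0.5, 1.6, 1.3]
width: 0.332
time: 6.05
ee_pos: [0.4822, 0.1683, 0.1274]
orientation: [2.133, 0.181, -2.133]
ft_force: [-0.9, 1.3, 2.9]
width: 0.321
```

```bash

python3 -m crank '[{"tx":0,"ty":0,"tz":0,"ax":0,"ay":0,"az":0},{"tx":0,"ty":0,"tz":0,"ax":0,"ay":0,"az":0},{"tx":0,"ty":0,"tz":0,"ax":0,"ay":0,"az":0}]' 0.72
python3 -m crank '[{"tx":0,"ty":0,"tz":0,"ax":0,"ay":0,"az":0},{"tx":0,"ty":0,"tz":0,"ax":0,"ay":0,"az":0},{"tx":0,"ty":0,"tz":0,"ax":0,"ay":0,"az":0}]' 0.8
```

```text
time: 6.35
ee_pos: [0.4822, 0.1683, 0.1274]
orientation: [2.133, 0.181, -2.133]
ft_force: [-1.1, 2.6, 4.7]
width: 0.311
time: 6.65
ee_pos: [0.4822, 0.1683, 0.1274]
orientation: [2.133, 0.181, -2.133]
ft_force: [-1.7, 2.4, 4.8]
width: 0.311
```

```bash

python3 -m crank '[{"tx":-0.5,"ty":-0.2,"tz":1,"ax":0,"ay":0,"az":0},{"tx":-0.5,"ty":-0.2,"tz":2,"ax":0,"ay":0,"az":0},{"tx":-0.5,"ty":-0.2,"tz":3,"ax":0,"ay":0,"az":0},{"tx":-0.5,"ty":-0.2,"tz":3,"ax":0,"ay":0,"az":0}]' 0.8
python3 -m crank '[{"tx":0,"ty":0,"tz":1,"ax":0,"ay":0,"az":0},{"tx":0,"ty":0,"tz":2,"ax":0,"ay":0,"az":0},{"tx":0,"ty":0,"tz":3,"ax":0,"ay":0,"az":0},{"tx":0,"ty":0,"tz":3,"ax":0,"ay":0,"az":0}]' 0.8
python3 -m crank '[{"tx":0,"ty":0,"tz":1,"ax":0,"ay":0,"az":0},{"tx":0,"ty":0,"tz":2,"ax":0,"ay":0,"az":0},{"tx":0,"ty":0,"tz":3,"ax":0,"ay":0,"az":0},{"tx":0,"ty":0,"tz":3,"ax":0,"ay":0,"az":0}]' 0.8
```

```text
time: 7.05
ee_pos: [0.4813, 0.1681, 0.1277]
orientation: [2.138, 0.181, -2.13]
ft_force: [6.2, 2.7, -3.6]
width: 0.31
time: 7.45
ee_pos: [0.4789, 0.1677, 0.1277]
orientation: [2.139, 0.181, -2.129]
ft_force: [6.2, 1.9, -4.8]
width: 0.308
time: 7.85
ee_pos: [0.4766, 0.1672, 0.1278]
orientation: [2.141, 0.181, -2.128]
ft_force: [7.2, 2.1, -4.4]
width: 0.308
```

```bash

python3 -m crank '[{"tx":0.3,"ty":0,"tz":1,"ax":0,"ay":0,"az":0},{"tx":0.3,"ty":0,"tz":2,"ax":0,"ay":0,"az":0},{"tx":0.3,"ty":0,"tz":3,"ax":0,"ay":0,"az":0},{"tx":0.3,"ty":0,"tz":3.5,"ax":0,"ay":0,"az":0},{"tx":0.3,"ty":0,"tz":3.5,"ax":0,"ay":0,"az":0}]' 0.8
python3 - <<'E'
from h import *
for i in range(3):
  s=get_state();print(s["time"],s["ee_pos"].round(5),s["ft_force"].round(2),s["wrist_torque"].round(2));cal("top")
E
```

```text
time: 8.35
ee_pos: [0.4742, 0.1668, 0.1277]
orientation: [2.143, 0.181, -2.126]
ft_force: [8.5, 1.7, -4.2]
width: 0.309
8.35 [0.47417 0.16684 0.12774] [ 8.49  1.74 -4.2 ] [ 0.37 -1.54  0.12]
8.4 [0.47417 0.16678 0.12773] [ 8.4   1.88 -5.24] [ 0.4  -1.56  0.08]
8.45 [0.47416 0.1668  0.12773] [ 8.34  1.06 -4.6 ] [ 0.38 -1.55  0.1 ]
```

Spring force and travel agree that the pin is about 8 mm out. I'll swing along the arc to ~0.1 and then ~0.22 rad.

```bash

python3 -m crank '[{"tx":-0.9,"ty":1.6,"tz":0,"ax":0,"ay":0,"az":0},{"tx":-1.8,"ty":3.3,"tz":0,"ax":0,"ay":0,"az":0},{"tx":-2.9,"ty":5.3,"tz":0,"ax":0,"ay":0,"az":0},{"tx":-3.7,"ty":7.2,"tz":0,"ax":0,"ay":0,"az":0},{"tx":-4.6,"ty":9,"tz":0,"ax":0,"ay":0,"az":0},{"tx":-5.4,"ty":10.7,"tz":0,"ax":0,"ay":0,"az":0},{"tx":-5.4,"ty":10.7,"tz":0,"ax":0,"ay":0,"az":0}]' 0.8
python3 - <<'E'
from h import *
s=get_state();d=(s["ee_pos"]-[.4742,.1668,.1277])*1e3;y=.17;print("in",d[0]*np.cos(y)+d[1]*np.sin(y),"right",d[0]*np.sin(y)-d[1]*np.cos(y),"up",d[2])
E
```

```text
time: 9.2
ee_pos: [0.4762, 0.1579, 0.1334]
orientation: [2.145, 0.184, -2.125]
ft_force: [7.4, 3.6, -2.0]
width: 0.31
in 0.4141056630930553 right 9.136227651175643 up 5.706582203564819
```

```bash

python3 -m crank '[{"tx":-0.9,"ty":2,"tz":0.3,"ax":0,"ay":0,"az":0},{"tx":-1.8,"ty":4,"tz":0.5,"ax":0,"ay":0,"az":0},{"tx":-2.5,"ty":6,"tz":0.5,"ax":0,"ay":0,"az":0},{"tx":-3.2,"ty":8,"tz":0.5,"ax":0,"ay":0,"az":0},{"tx":-3.9,"ty":10,"tz":0.5,"ax":0,"ay":0,"az":0},{"tx":-4.5,"ty":12,"tz":0.5,"ax":0,"ay":0,"az":0},{"tx":-5.1,"ty":14,"tz":0.5,"ax":0,"ay":0,"az":0},{"tx":-5.1,"ty":14,"tz":0.5,"ax":0,"ay":0,"az":0}]' 0.8
cat >> h.py <<'E'
def rep():
    s=get_state();d=(s["ee_pos"]-[.4742,.1668,.1277])*1e3;y=.17;c,n=np.cos(y),np.sin(y);f=s["ft_force"]
    r=d[0]*n-d[1]*c;print("in %.1f right %.1f up %.1f | F in %.1f right %.1f up %.1f | th~%.3f t %.1f"%(d[0]*c+d[1]*n,r,d[2],f[0]*c+f[1]*n,f[0]*n-f[1]*c,f[2],.52-np.arcsin(.4969-r/120),s["time"]))
E
python3 -c "from h import *;rep()"
```

```text
time: 10.0
ee_pos: [0.4785, 0.1464, 0.1391]
orientation: [2.148, 0.189, -2.124]
ft_force: [6.7, 8.3, 0.2]
width: 0.307
in 0.8 right 20.8 up 11.4 | F in 8.0 right -7.1 up 0.2 | th~0.191 t 10.0
```

Both ordered steps should now be met (θ≈0.19, pin still out). I'll lower the pin gently onto the face.

```bash

python3 -m crank '[{"tx":0,"ty":0,"tz":-0.4,"ax":0,"ay":0,"az":0},{"tx":0.2,"ty":0,"tz":-0.8,"ax":0,"ay":0,"az":0},{"tx":0.3,"ty":0,"tz":-1.2,"ax":0,"ay":0,"az":0},{"tx":0.4,"ty":0,"tz":-1.2,"ax":0,"ay":0,"az":0}]' 0.8
python3 -c "from h import *;rep()"
python3 -m crank '[{"tx":0,"ty":0,"tz":-0.4,"ax":0,"ay":0,"az":0},{"tx":0,"ty":0,"tz":-0.8,"ax":0,"ay":0,"az":0},{"tx":0,"ty":0,"tz":-1.2,"ax":0,"ay":0,"az":0},{"tx":0,"ty":0,"tz":-1.2,"ax":0,"ay":0,"az":0}]' 0.8
python3 -c "from h import *;rep()"
```

```text
time: 10.4
ee_pos: [0.4793, 0.1466, 0.1389]
orientation: [2.147, 0.189, -2.124]
ft_force: [5.7, 8.2, 5.1]
width: 0.309
in 1.6 right 20.8 up 11.2 | F in 7.0 right -7.1 up 5.1 | th~0.190 t 10.4
time: 10.8
ee_pos: [0.4794, 0.1466, 0.1389]
orientation: [2.144, 0.189, -2.126]
ft_force: [4.3, 7.0, 6.8]
width: 0.31
in 1.7 right 20.8 up 11.2 | F in 5.4 right -6.2 up 6.8 | th~0.190 t 10.8
```

```bash

python3 -m crank '[{"tx":0,"ty":0,"tz":0,"ax":0,"ay":0,"az":0},{"tx":0,"ty":0,"tz":0,"ax":0,"ay":0,"az":0},{"tx":0,"ty":0,"tz":0,"ax":0,"ay":0,"az":0},{"tx":0,"ty":0,"tz":0,"ax":0,"ay":0,"az":0}]' 0.62
python3 - <<'E'
from h import *
rep()
a=cal("scene")[0]["img"][170:320,290:440,::-1];b=cal("top")[0]["img"][230:320,280:400,::-1]
cv2.imwrite("pics/c3.png",np.hstack([cv2.resize(a,(400,400),interpolation=2),cv2.resize(b,(400,400),interpolation=2)]))
E
```

```text
time: 11.2
ee_pos: [0.4756, 0.1423, 0.1375]
orientation: [2.133, 0.18, -2.134]
ft_force: [0.2, 3.3, 1.3]
width: 0.385
in -2.8 right 24.4 up 9.8 | F in 0.7 right -3.2 up 1.3 | th~0.222 t 11.2
```

View pics/c3.png

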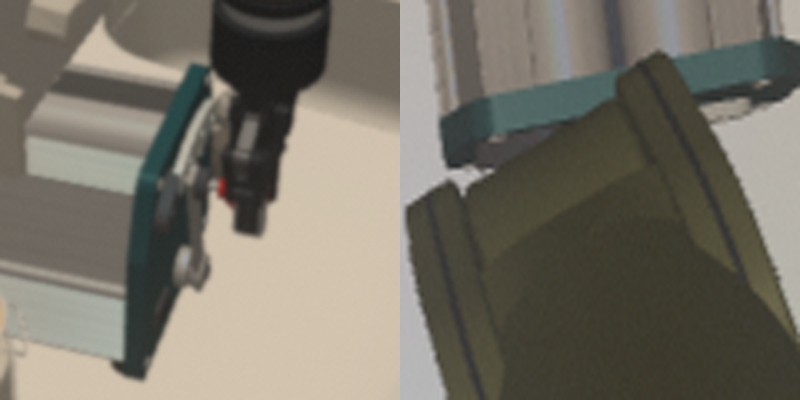

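The knob is loosely straddled, and the left finger pushes it with the stated 3 N drag. Now I'll move the pads back over the knob and creep along the arc.

```bash

python3 -m crank '[{"tx":0,"ty":1,"tz":-1,"ax":0,"ay":0,"az":0},{"tx":-0.5,"ty":2,"tz":-2,"ax":0,"ay":0,"az":0},{"tx":-1,"ty":3,"tz":-3,"ax":0,"ay":0,"az":0},{"tx":-1.2,"ty":4,"tz":-4,"ax":0,"ay":0,"az":0},{"tx":-1.5,"ty":5,"tz":-4,"ax":0,"ay":0,"az":0},{"tx":-1.8,"ty":6,"tz":-4,"ax":0,"ay":0,"az":0},{"tx":-2.1,"ty":7,"tz":-4,"ax":0,"ay":0,"az":0},{"tx":-2.4,"ty":8,"tz":-4,"ax":0,"ay":0,"az":0}]' 0.62
python3 -c "from h import *;rep()"
python3 -m crank '[{"tx":-0.2,"ty":0.7,"tz":0,"ax":0,"ay":0,"az":0},{"tx":-0.4,"ty":1.4,"tz":0,"ax":0,"ay":0,"az":0},{"tx":-0.6,"ty":2,"tz":0,"ax":0,"ay":0,"az":0},{"tx":-0.6,"ty":2,"tz":0,"ax":0,"ay":0,"az":0}]' 0.62
python3 -c "from h import *;rep()"
```

```text
time: 12.1
ee_pos: [0.4789, 0.1353, 0.1396]
orientation: [2.128, 0.182, -2.137]
ft_force: [-3.0, 4.2, 3.1]
width: 0.378
in -0.7 right 31.8 up 11.9 | F in -2.2 right -4.6 up 3.1 | th~0.286 t 12.1
time: 12.5
ee_pos: [0.4801, 0.1326, 0.1402]
orientation: [2.13, 0.18, -2.136]
ft_force: [-2.0, 2.0, 0.4]
width: 0.382
in -0.0 right 34.6 up 12.5 | F in -1.6 right -2.3 up 0.4 | th~0.310 t 12.5
```

```bash

python3 -m crank '[{"tx":-0.1,"ty":0.7,"tz":0,"ax":0,"ay":0,"az":0},{"tx":-0.3,"ty":1.4,"tz":0,"ax":0,"ay":0,"az":0},{"tx":-0.4,"ty":2,"tz":0,"ax":0,"ay":0,"az":0},{"tx":-0.4,"ty":2,"tz":0,"ax":0,"ay":0,"az":0}]' 0.62 >/dev/null
python3 -c "from h import *;rep()"
```

```text
in 1.6 right 37.2 up 13.2 | F in -0.6 right -0.9 up -1.0 | th~0.332 t 12.9
```

```bash

python3 -m crank '[{"tx":-0.1,"ty":0.7,"tz":0,"ax":0,"ay":0,"az":0},{"tx":-0.3,"ty":1.4,"tz":0,"ax":0,"ay":0,"az":0},{"tx":-0.4,"ty":2,"tz":0,"ax":0,"ay":0,"az":0},{"tx":-0.4,"ty":2,"tz":0,"ax":0,"ay":0,"az":0}]' 0.62 >/dev/null
python3 -c "from h import *;rep()"
```

```text
in 1.8 right 38.4 up 13.7 | F in -0.7 right -2.1 up -0.6 | th~0.342 t 13.3
```

```bash

python3 -m crank '[{"tx":-0.1,"ty":0.7,"tz":0,"ax":0,"ay":0,"az":0},{"tx":-0.2,"ty":1.4,"tz":0,"ax":0,"ay":0,"az":0},{"tx":-0.2,"ty":1.4,"tz":0,"ax":0,"ay":0,"az":0}]' 0.62 >/dev/null
python3 - <<'E'
from h import *
rep()
a=cal("scene")[0]["img"][170:320,290:440,::-1]
cv2.imwrite("pics/c4.png",cv2.resize(a,(600,600),interpolation=2))
E
```

```text
in 1.7 right 40.9 up 14.0 | F in -0.4 right 0.3 up 0.3 | th~0.363 t 13.6
```

View pics/c4.png

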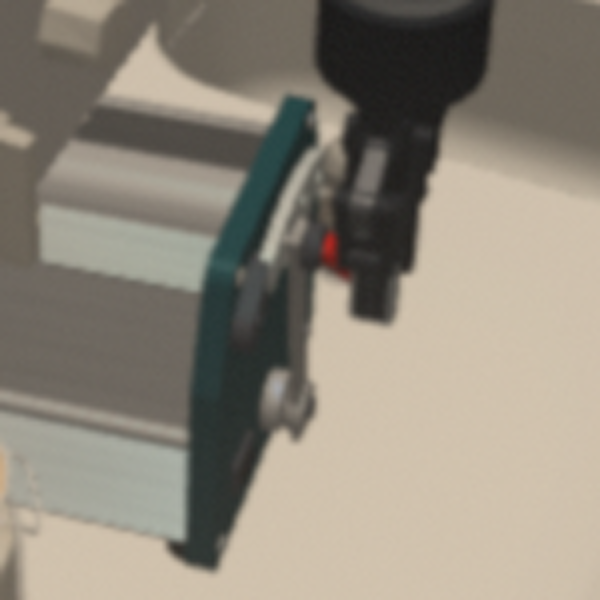

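The lever now stands nearly vertical in view (pivot (285,405), knob (335,250)), with the pads still over the knob. The lateral force is low, so there's no stop yet. Creeping on.

```bash

python3 -m crank '[{"tx":-0.1,"ty":0.7,"tz":0,"ax":0,"ay":0,"az":0},{"tx":-0.2,"ty":1.4,"tz":0,"ax":0,"ay":0,"az":0},{"tx":-0.2,"ty":1.4,"tz":0,"ax":0,"ay":0,"az":0}]' 0.62 >/dev/null
python3 -c "from h import *;rep()"
```

```text
in 1.5 right 41.5 up 14.1 | F in -0.3 right 0.0 up -0.6 | th~0.368 t 13.9
```

```bash

python3 -m crank '[{"tx":-0.1,"ty":0.7,"tz":0,"ax":0,"ay":0,"az":0},{"tx":-0.2,"ty":1.4,"tz":0,"ax":0,"ay":0,"az":0},{"tx":-0.2,"ty":1.4,"tz":0,"ax":0,"ay":0,"az":0}]' 0.62 >/dev/null
python3 -c "from h import *;rep()"
```

```text
in 1.5 right 42.3 up 14.3 | F in -0.3 right -1.4 up 0.2 | th~0.375 t 14.2
```

```bash

python3 -m crank '[{"tx":-0.1,"ty":0.7,"tz":0,"ax":0,"ay":0,"az":0},{"tx":-0.2,"ty":1.4,"tz":0,"ax":0,"ay":0,"az":0},{"tx":-0.2,"ty":1.4,"tz":0,"ax":0,"ay":0,"az":0}]' 0.62 >/dev/null
python3 -c "from h import *;rep()"
```

```text
in 1.5 right 44.0 up 14.6 | F in -1.0 right -1.5 up 1.8 | th~0.389 t 14.6
```

```bash

python3 -m crank '[{"tx":-0.1,"ty":0.7,"tz":0,"ax":0,"ay":0,"az":0},{"tx":-0.2,"ty":1.4,"tz":0,"ax":0,"ay":0,"az":0},{"tx":-0.2,"ty":1.4,"tz":0,"ax":0,"ay":0,"az":0}]' 0.62 >/dev/null
python3 -c "from h import *;rep()"
```

```text
in 1.6 right 44.9 up 14.7 | F in 0.4 right -3.8 up 1.3 | th~0.397 t 14.8
```

```bash

python3 -m crank '[{"tx":0,"ty":0.5,"tz":0,"ax":0,"ay":0,"az":0},{"tx":-0.1,"ty":1,"tz":0,"ax":0,"ay":0,"az":0},{"tx":-0.1,"ty":1,"tz":0,"ax":0,"ay":0,"az":0}]' 0.62 >/dev/null
python3 -c "from h import *;rep()"
```

```text
in 1.5 right 45.2 up 14.8 | F in -0.7 right -6.6 up 1.5 | th~0.399 t 15.2
```

```bash

python3 -m crank '[{"tx":0,"ty":0.5,"tz":0,"ax":0,"ay":0,"az":0},{"tx":-0.1,"ty":1,"tz":0,"ax":0,"ay":0,"az":0},{"tx":-0.1,"ty":1,"tz":0,"ax":0,"ay":0,"az":0}]' 0.62 >/dev/null
python3 -c "from h import *;rep()"
```

```text
in 1.6 right 45.3 up 14.8 | F in -0.4 right -7.3 up 0.8 | th~0.400 t 15.4
```

The lever has stopped: force climbs to 7 N with no motion, so the pin has met the hole. Knob ≈43 mm right gives θ≈0.38. I'll back off to free the pin and look.

```bash

python3 -m crank '[{"tx":0,"ty":-1,"tz":0,"ax":0,"ay":0,"az":0},{"tx":0,"ty":-2,"tz":0,"ax":0,"ay":0,"az":0},{"tx":0,"ty":-3,"tz":0,"ax":0,"ay":0,"az":0},{"tx":0,"ty":-4,"tz":0,"ax":0,"ay":0,"az":0},{"tx":0,"ty":-4,"tz":0,"ax":0,"ay":0,"az":0}]' 0.58 >/dev/null
python3 -c "from h import *;rep()"
python3 -m crank '[{"tx":0,"ty":0,"tz":0,"ax":0,"ay":0,"az":0},{"tx":0,"ty":0,"tz":0,"ax":0,"ay":0,"az":0},{"tx":0,"ty":0,"tz":0,"ax":0,"ay":0,"az":0},{"tx":0,"ty":0,"tz":0,"ax":0,"ay":0,"az":0}]' 0.2
python3 - <<'E'
from h import *
rep()
a=cal("scene")[0]["img"][190:290,310:410,::-1]
cv2.imwrite("pics/c5.png",cv2.resize(a,(600,600),interpolation=2))
E
```

```text
in 1.4 right 43.9 up 14.8 | F in -0.1 right -1.0 up -0.6 | th~0.388 t 15.9
time: 16.35
ee_pos: [0.483, 0.1242, 0.1426]
orientation: [2.133, 0.18, -2.133]
ft_force: [0.4, 0.8, -1.2]
width: 0.795
in 1.5 right 43.5 up 14.9 | F in 0.5 right -0.8 up -1.2 | th~0.385 t 16.4
```

View pics/c5.png

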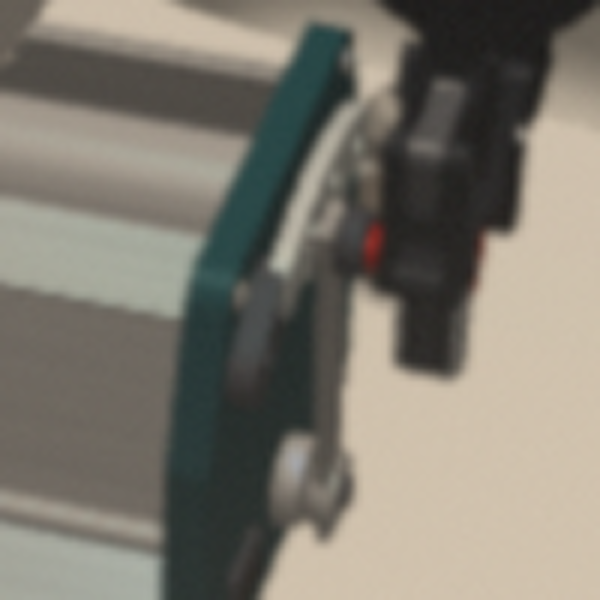

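The knob stands free between the open fingers. I'll lift straight up and away to see it unobstructed.

```bash

python3 -m crank '[{"tx":-10,"ty":0,"tz":0,"ax":0,"ay":0,"az":0},{"tx":-30,"ty":0,"tz":0,"ax":0,"ay":0,"az":0},{"tx":-55,"ty":0,"tz":0,"ax":0,"ay":0,"az":0},{"tx":-80,"ty":0,"tz":0,"ax":0,"ay":0,"az":0},{"tx":-90,"ty":35,"tz":30,"ax":0,"ay":0,"az":0},{"tx":-90,"ty":70,"tz":60,"ax":0,"ay":0,"az":0},{"tx":-90,"ty":105,"tz":60,"ax":0,"ay":0,"az":0},{"tx":-90,"ty":140,"tz":60,"ax":0,"ay":0,"az":0}]' 0
python3 -m crank '[{"tx":0,"ty":40,"tz":0,"ax":0,"ay":0,"az":0},{"tx":0,"ty":70,"tz":0,"ax":0,"ay":0,"az":0},{"tx":0,"ty":70,"tz":0,"ax":0,"ay":0,"az":0}]' 0
python3 - <<'E'
from h import *
a=cal("scene")[0]["img"][190:290,310:410,::-1];b=cal("top")[0]["img"][220:320,270:410,::-1]
cv2.imwrite("pics/c6.png",np.hstack([cv2.resize(b,None,fx=3.4,fy=3.4,interpolation=2)[:340],cv2.resize(a,(340,340),interpolation=2)])[:,:800])
E
```

```text
time: 17.2
ee_pos: [0.4467, -0.0251, 0.2337]
orientation: [2.134, 0.181, -2.132]
ft_force: [0.9, 1.3, 0.4]
width: 0.998
time: 17.5
ee_pos: [0.4595, -0.0981, 0.2333]
orientation: [2.138, 0.168, -2.135]
ft_force: [-0.2, -1.0, -0.6]
width: 0.995
```

View pics/c6.png

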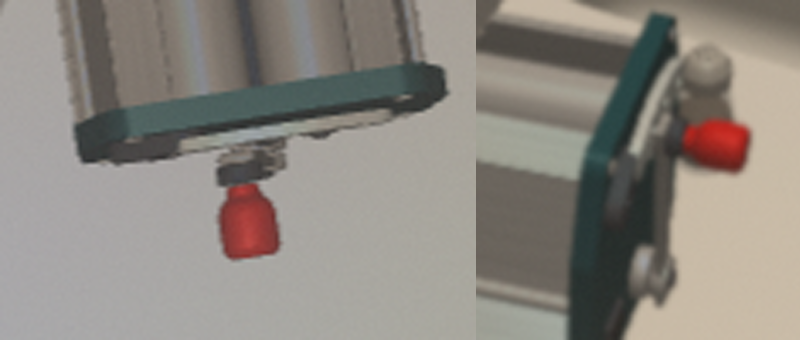

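```bash
python3 - <<'E'
from h import *
T=cal("top");f=lambda x,y:(270+x/3.4,220+y/3.4);y=.175
k0=onz(T,f(160,242),.149)
for th in(.33,.36,.38,.4):
    k=onz(T,f(249,229),.045+.12*np.cos(.52-th));d=(k-k0)*1e3
    r=d[0]*np.sin(y)-d[1]*np.cos(y);print(th,"in %.1f right %.1f th %.3f"%(d[0]*np.cos(y)+d[1]*np.sin(y),r,.52-np.arcsin(.4969-r/120)))
rep();print(get_state()["qvel"].round(3))
E
```

```text
0.33 in -0.5 right 42.7 th 0.379
0.36 in -0.5 right 42.7 th 0.378
0.38 in -0.5 right 42.7 th 0.378
0.4 in -0.5 right 42.7 th 0.378
in -58.8 right 252.7 up 105.3 | F in 0.3 right -0.2 up -0.1 | th~nan t 17.6
[-0.021 -0.    -0.012  0.006  0.001 -0.002  0.001]h.py:23: RuntimeWarning: invalid value encountered in arcsin
  r=d[0]*n-d[1]*c;print("in %.1f right %.1f up %.1f | F in %.1f right %.1f up %.1f | th~%.3f t %.1f"%(d[0]*c+d[1]*n,r,d[2],f[0]*c+f[1]*n,f[0]*n-f[1]*c,f[2],.52-np.arcsin(.4969-r/120),s["time"]))
```

The knob's axial position is within 0.5 mm of where it was with the pin home, and θ≈0.378, so it is in the first hole. The gripper is clear, so I'm handing in.

```bash
python3 -c "from plant import close_job;print(close_job())"
```

```text
the job is handed in; nothing more can be done
None
```

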